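# Clamp the walnut blank with its quick-action screw

### The job

Two turning blanks lie under identical green hold-down clamps on the bench. Clamp the dark walnut blank: take the orange T-handle of its clamp and turn it clockwise (seen from above) all the way home, following it down as the screw sinks, so that the rubber foot presses on the wood, then let go. Leave the other clamp, with the pale maple blank, open as it is, and do not push the walnut blank out of place.

Things in the scene. Friction and masses are not known exactly. Their poses are not given: they have to be found in the camera images.
- walnut_grip (a point): Mid-point of the orange T-handle over the dark walnut blank, on the screw's axis: grip here. A level bar 66 long (x), 14 thick (y), 34 mm high; pinch the 14 mm from above. z up; 156 mm above the bench when open, 143 when home: sinks 10 mm per rad of clockwise turn. Below it a collar (22 mm wide, 12 high), then the green boss, top at 105 mm. Nothing beside the bar.
- walnut_knob (a joint): Turn of that T-handle in rad: 0 fully open, growing clockwise seen from above, hard stop at 1.3 (home). Starts at 0 to 0.2. The sprung rubber foot meets the blank at about 1.0 and presses with about 7 N at the stop, where the bar lies in line with the green arm. Needs 0.15 to 0.25 N m; stays where it is left.
- walnut_blank: Loose dark brown block, 40 x 165 x 30 mm (x, y, z), about 0.16 kg; origin at the centre of its underside, 18 mm above the bench. It lies under the foot in the channel of the clamp's grey base (150 x 200 mm, fixed to the bench, yaw up to 25 degrees); the green column stands on the robot's side.
- maple_grip (a point): The same point on the T-handle of the other, identical clamp, over the pale maple blank: to be left alone.

How it is judged (in metres and radians):
At the end, for the whole second after the job is handed in: The walnut clamp's T-handle is turned clockwise to its stop (within about 10 degrees: joint above 1.12 rad, grip point lower than 146.5 mm), so that the foot presses on the walnut blank, which is within 15 mm of where it lay; the maple clamp's handle is within 4 mm of where it was (not turned) (value of joint walnut_knob above 1.12 rad and height (world z) of walnut_grip below 0.1465 m and distance of walnut_blank from where it was at the start of the episode below 0.015 m and distance of maple_grip from where it was at the start of the episode below 0.004 m); the robot touches nothing.
It fails at once if the maple clamp is turned (distance of maple_grip from where it was at the start of the episode above 0.006 m).
It fails at once if the walnut blank is pushed out of place (distance of walnut_blank from where it was at the start of the episode above 0.025 m).
It also fails if it takes over 32 s, if anything falls off the work surface, if the arm or the gripper's body presses on something with over 40 N, if the wrist force passes 120 N, or if a joint passes its speed limit or range.

### The arm

A 7-joint arm with a two-finger parallel gripper is mounted at the origin on the work surface. World frame = base frame: x ahead of the robot, y to its left, z up, the work surface at z = 0. Lengths are in m, angles in degrees, forces in N, time in s.
With the tool pointing down it reaches from about 0.4 to 0.875 m from the base axis. Payload 6.5 kg.
Tool frame: the origin (TCP) lies midway between the tips of the shut fingers; the grasp point (between the pads) lies manip.pinch_z behind it (manip.pinch_z is the distance from the TCP to the grasp point, in m); z points along the fingers, x is the direction in which the jaws open and shut, and the axes are right-handed (so a half turn about z gives the same grasp; the last joint's range is limited). The gripper opens to 88 mm and grips with 3 to 60 N. Pads are 18 mm wide; open, the fingers measure 123 mm over their backs; the gripper's body (75 mm by 187 mm) begins 45 mm behind the grasp point.
Start: joints at [59.519, 30.733, -0.252, 88.115, 0.149, 61.152, -4.079], TCP at [0.292, -0.581, 0.239] pointing down, gripper open.
Joint ranges: [-154.64, 154.64], [-21.42, 123.67], [-72.66, 72.17], [13.99, 137.28], [-74.86, 254.86], [10.95, 109.41], [-158.01, 158.01]. Speed limits (degrees/s): [136.94, 136.94, 180, 180, 180, 180, 180].

### API

Orientations are given as a 3x3 rotation matrix whose columns are the frame's x, y, z axes.
In Python, from bench import manip gives the robot as it stands.
- The arm moves only by the tool servo_tool, never from a script. Its argument "moves" is a list of rows, each a list of 6 numbers: the shift along the tool's x, y, z in cm, then the turn, a rotation vector about the tool's x, y, z in rad. A call has exactly 8 rows; each row shifts and turns the commanded pose from where the row before left it, along the tool's axes as they then stand; what a row does not reach is not made up. A row lasts 1/12 s, in which the tool goes at most 41.7 mm and 7.16 degrees, less where a joint would pass 70% of its speed; a pose out of reach is approached as far as the arm can. A call with a gripper value outside its range is refused whole. "gripper" is the closure, from -1 (fully open) to 1 (shut), set as the call begins (left out, the last holds). The fingers move at their own pace and stop on an object; "newtons" is the grip in N (left out, the last holds). Time passes only in rows, so rows that do not move let the fingers close, or fill a call up. It gives the time, the measured TCP pose, the force and the opening at its end, in the units of the state.
- manip.state(): the state, without advancing time (a new reading comes with each control period).
- manip.camera(name): name is "side" or "top"; returns a dict with "color" (420x560x3 uint8, red, green, blue), "fx", "fy", "cx", "cy" (pixels), "rvec" (rotation vector, rad) and "tvec" (3), from world to camera coordinates, as OpenCV has them. Camera axes: x right, y down, z forward; pixel columns grow to the right and rows downward; lengths in m; the calibration is good to about 2 mm. A picture is of the moment at which its call begins. There is no depth.
- manip.sign_off(): hands the job in, once; it reports no verdict.
The state is a dict: "clock": time; "joint_pos": joint angles; "qvel": joint speeds; "joint_efforts": joint torques, N m; "position": TCP position; "ee_rot": TCP orientation; "force": force on the tool from outside, world axes, zero at the start; "torque": the same for the moment, N m; "finger_gap": opening from 0.0 (shut) to 1.0 (fully open).
Only numpy, scipy, OpenCV 4.12 (cv2) and the standard library are available. Lean on these libraries where they do the work, as an engineer would, in place of code of your own. Each camera call takes 0.05 s, during which the arm holds its last target.

## Working session

There is one attempt and no reset: what is moved stays moved. The work goes in short steps, Python scripts to look and compute and a tool call to move; the robot and the scene stay as the last step left them, time stands still between calls to the robot, and variables do not carry over. Pictures are saved under pics/ and viewed, and the job is handed in when it is done.

Besides the shell and the picture viewer there is one more tool, called after "Emit:" as name(argument=value, ...) on one line, values as JSON. servo_tool: Moves the arm, as the interface text tells. Its arguments: {"type":"object","properties":{"moves":{"type":"array","items":{"type":"array","items":{"type":"number"}}},"gripper":{"type":"number"},"newtons":{"type":"number"}},"required":["moves"]}

```bash
mkdir -p pics
python3 - <<'E'
from bench import manip
import cv2,json,numpy as np,pickle
d={}
for n in("top","side"):
    c=manip.camera(n);d[n]=c;cv2.imwrite(f"pics/{n}0.png",c["color"][...,::-1])
    print(n,c["fx"],c["fy"],c["cx"],c["cy"],c["rvec"],c["tvec"])
pickle.dump(d,open("cams.pkl","wb"))
print(manip.state(),manip.pinch_z)
E
```

```text
top 442.63145667105135 442.63145667105135 287.679801656994 201.20514127428962 [ 2.20331654 -2.18941081  0.10814449] [-0.02160905  0.55305948  0.97440833]
side 425.21590311554144 425.21590311554144 281.3087474459321 216.56524935070567 [ 0.78809388 -2.58850019  1.04793034] [0.46039872 0.33431797 0.61741586]
{'clock': 0.1, 'joint_pos': array([59.51844218, 30.77328409, -0.25297069, 88.16204789,  0.14934311,
       61.15183743, -4.07746268]), 'qvel': array([-0.06596212, -0.11614271,  0.02972964, -0.18574299,  0.01502417,
       -0.00831781,  0.00664642]), 'joint_efforts': array([ 2.58566914e-03, -5.72077131e+01,  9.93822925e-01, -2.52231002e+01,
       -5.62523038e-02,  1.34050983e-02,  8.42596000e-05]), 'position': array([ 0.29167971, -0.58029012,  0.23794581]), 'ee_rot': array([[ 4.49220188e-01, -8.93420725e-01, -7.94495611e-04],
       [-8.93419802e-01, -4.49220871e-01,  1.29097136e-03],
       [-1.51028458e-03,  1.29887715e-04, -9.99998851e-01]]), 'force': array([ 0.29797284,  0.02726666, -0.62376626]), 'torque': array([-0.01877416, -0.01869031,  0.03602353]), 'finger_gap': 0.9980407661119404} 0.0187
```

View pics/top0.png

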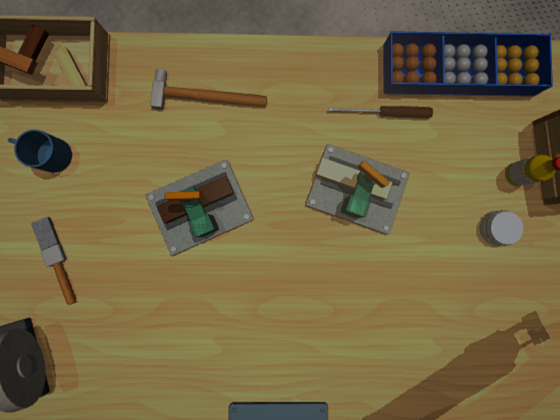

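View pics/side0.png

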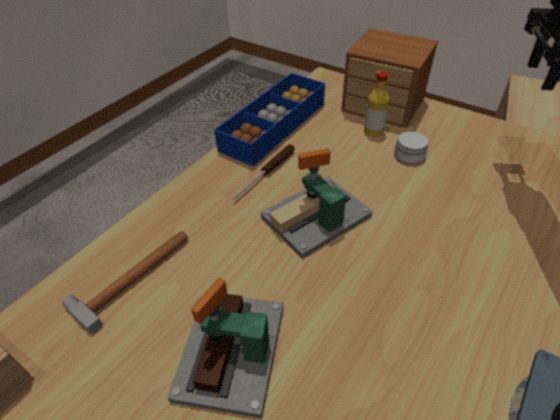

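Run:
```python
import pickle,cv2
d=pickle.load(open("cams.pkl","rb"))
a=d["top"]["color"][150:265,135:265,::-1];cv2.imwrite("pics/top0c.png",cv2.resize(a,None,fx=5,fy=5,interpolation=cv2.INTER_CUBIC))
a=d["side"]["color"][270:420,165:295,::-1];cv2.imwrite("pics/side0c.png",cv2.resize(a,None,fx=4,fy=4,interpolation=cv2.INTER_CUBIC))
```

```text
(no output)
```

View pics/top0c.png

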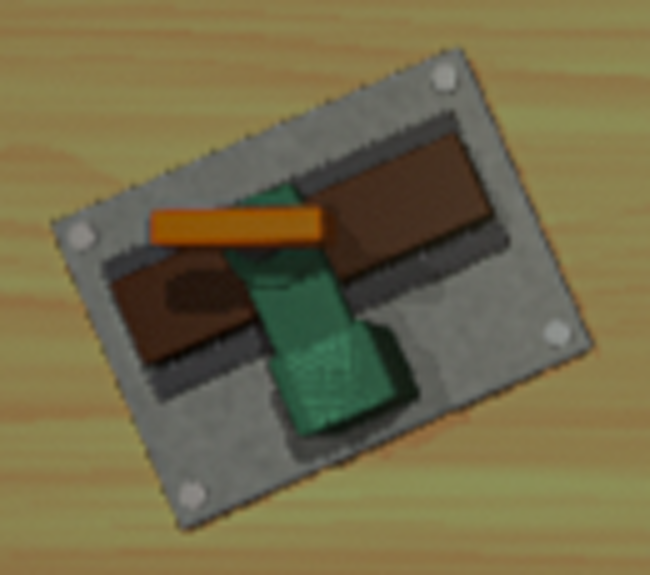

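View pics/side0c.png

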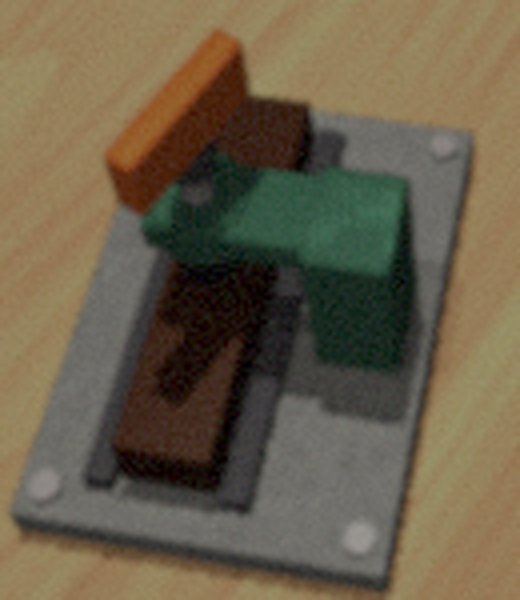

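```bash
cat > h.py <<'E'
import pickle,cv2,numpy as np
d=pickle.load(open("cams.pkl","rb"))
def K(c): return np.array([[c["fx"],0,c["cx"]],[0,c["fy"],c["cy"]],[0,0,1]])
def RT(c): return cv2.Rodrigues(np.array(c["rvec"]))[0],np.array(c["tvec"])
def at(n,p,z):
    c=d[n];R,t=RT(c);r=R.T@np.linalg.inv(K(c))@[p[0],p[1],1];o=-R.T@t
    return o+r*(z-o[2])/r[2]
def P(n): R,t=RT(d[n]);return K(d[n])@np.c_[R,t]
def tri(a,b):
    X=cv2.triangulatePoints(P("top"),P("side"),np.float64(a),np.float64(b)).ravel();return X[:3]/X[3]
T=lambda x,y:(135+(x+.5)/5-.5,150+(y+.5)/5-.5)
S=lambda x,y:(165+(x+.5)/4-.5,270+(y+.5)/4-.5)
E
python3 - <<'E'
from h import *
np.set_printoptions(precision=4,suppress=True)
ct=T(238,226);cs=S(172,101)
print("tri",tri(ct,cs))
for z in(.171,.173): print(at("top",ct,z),at("side",cs,z))
tl=[at("top",T(*p),.172) for p in[(152,212),(325,209),(323,242),(151,244)]]
sl=[at("side",S(*p),.172) for p in[(107,157),(215,30),(242,45),(127,172)]]
print(np.array(tl),np.array(sl))
def ang(v): return np.degrees(np.arctan2(v[1],v[0]))
print("bar",ang(tl[1]-tl[0]),ang(tl[2]-tl[3]),ang(sl[1]-sl[0]),ang(sl[2]-sl[3]))
b=np.array([at("top",T(*p),.015) for p in[(52,222),(460,48),(595,345),(183,530)]])
print(b,b.mean(0),[ (ang(b[(i+1)%4]-b[i]),np.linalg.norm(b[(i+1)%4]-b[i])) for i in range(4)])
E
```

```text
tri [0.5541 0.1876 0.1653]
[0.5529 0.1859 0.171 ] [0.5516 0.1905 0.171 ]
[0.5527 0.1855 0.173 ] [0.5505 0.1914 0.173 ]
[[0.5579 0.2182 0.172 ]
 [0.5595 0.153  0.172 ]
 [0.547  0.1535 0.172 ]
 [0.5457 0.2183 0.172 ]] [[0.5546 0.2211 0.172 ]
 [0.5585 0.1584 0.172 ]
 [0.5458 0.1581 0.172 ]
 [0.5447 0.2217 0.172 ]]
bar -88.54793366620515 -88.90111335883473 -86.47487979402929 -89.04520842011888
[[0.5675 0.3021 0.015 ]
 [0.6481 0.1208 0.015 ]
 [0.5138 0.0582 0.015 ]
 [0.4304 0.2403 0.015 ]] [0.5399 0.1804 0.015 ] [(np.float64(-66.02751165771062), np.float64(0.19840500786572382)), (np.float64(-155.00397774731562), np.float64(0.1481521151182898)), (np.float64(114.61655093957684), np.float64(0.20032507751781153)), (np.float64(24.254065018412014), np.float64(0.1503821016619323))]
```

Emit:
servo_tool(moves=[[-2.3,-2.4,0,0,0,0],[-2.4,-2.4,0,0,0,0],[-2.4,-2.4,0,0,0,0],[-2.4,-2.4,0,0,0,0],[-2.4,-2.4,0,0,0,0],[-2.4,-2.4,0,0,0,0],[-2.4,-2.4,0,0,0,0],[-2.4,-2.4,0,0,0,0]], gripper=-1)

```text
clock: 0.77
position: [0.3777, -0.3221, 0.2385]
ee_rot: [[0.449, -0.893, -0.0], [-0.893, -0.449, 0.0], [-0.0, 0.0, -1.0]]
force: [-0.2, -0.2, 0.4]
finger_gap: 1.0
```

Emit:
servo_tool(moves=[[-2.4,-2.4,0,0,0,0],[-2.4,-2.4,0,0,0,0],[-2.4,-2.4,0,0,0,0],[-2.4,-2.4,0,0,0,0],[-2.4,-2.4,0,0,0,0],[-2.4,-2.4,0,0,0,0],[-2.4,-2.4,0,0,0,0],[-2.4,-2.4,0,0,0,0]])

```text
clock: 1.43
position: [0.4629, -0.0645, 0.2386]
ee_rot: [[0.449, -0.894, -0.0], [-0.894, -0.449, -0.0], [-0.0, 0.0, -1.0]]
force: [-0.1, -0.2, -0.4]
finger_gap: 1.002
```

Emit:
servo_tool(moves=[[-2.4,-2.4,0,0,0,0],[-2.4,-2.4,0,0,0,0],[-2.4,-2.4,0,0,0,0],[-2.4,-2.4,0,0,0,0],[-2.4,-2.4,0,0,0,0],[-2.4,-2.4,0,0,0,0],[-2.2,-2.4,0,0,0,0],[-1.0,-1.3,0,0,0,0]])

```text
clock: 2.1
position: [0.5456, 0.1773, 0.2385]
ee_rot: [[0.453, -0.892, -0.0], [-0.892, -0.453, 0.002], [-0.002, -0.001, -1.0]]
force: [0.3, 0.5, 0.2]
finger_gap: 1.001
```

Emit:
servo_tool(moves=[[0,0,0,0,0,-0.1],[0,0,0,0,0,-0.1],[0,0,0,0,0,-0.1],[0,0,0,0,0,-0.1],[0,0,0,0,0,-0.1],[0,0,0,0,0,-0.1],[0,0,0,0,0,-0.1],[0,0,0,0,0,-0.1]])

```text
clock: 2.77
position: [0.5454, 0.1723, 0.2383]
ee_rot: [[0.955, -0.296, -0.001], [-0.296, -0.955, -0.0], [-0.001, 0.001, -1.0]]
force: [-0.1, 0.4, -0.0]
finger_gap: 0.999
```

Emit:
servo_tool(moves=[[0,0,0,0,0,-0.1],[0,0,0,0,0,-0.1],[0,0,0,0,0,-0.1],[0,0,0,0,0,-0.03],[0,0,0,0,0,0],[0,0,0,0,0,0],[0,0,0,0,0,0],[0,0,0,0,0,0]])

```text
clock: 3.43
position: [0.5456, 0.1725, 0.2386]
ee_rot: [[1.0, 0.024, -0.0], [0.024, -1.0, -0.0], [-0.0, 0.0, -1.0]]
force: [0.3, 1.1, -0.2]
finger_gap: 0.997
```

Emit:
servo_tool(moves=[[0.3,-0.7,0,0,0,0],[0.37,-0.75,0,0,0,0],[0,0,1,0,0,0],[0,0,1.5,0,0,0],[0,0,1.5,0,0,0],[0,0,0.6,0,0,0],[0,0,0,0,0,0],[0,0,0,0,0,0]])

```text
clock: 4.1
position: [0.5519, 0.1874, 0.1925]
ee_rot: [[1.0, 0.025, -0.001], [0.025, -1.0, 0.0], [-0.001, -0.0, -1.0]]
force: [0.6, -0.6, 0.4]
finger_gap: 1.004
```

Run:
```python
from bench import manip
import cv2,numpy as np
t=manip.camera("top")["color"][130:275,115:285,::-1];s=manip.camera("side")["color"][230:380,140:310,::-1]
cv2.imwrite("pics/a1.png",np.hstack([cv2.resize(i,(400,360),interpolation=cv2.INTER_CUBIC) for i in(t,s)]))
```

```text
(no output)
```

View pics/a1.png

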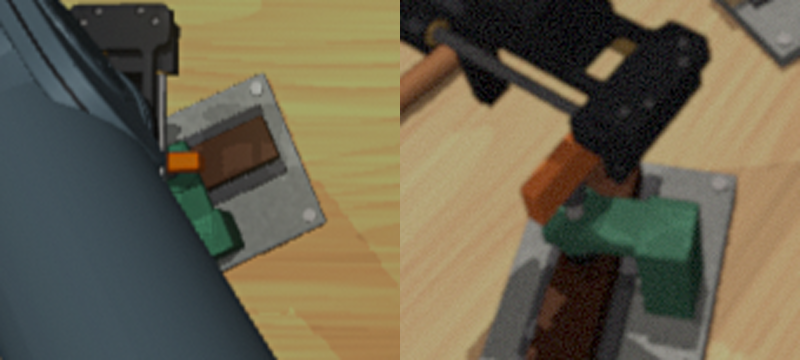

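Emit:
servo_tool(moves=[[0,0,0.8,0,0,0],[0,0,1,0,0,0],[0,0,1,0,0,0],[0,0,1,0,0,0],[0,0,0.7,0,0,0],[0,0,0.25,0,0,0],[0,0,0,0,0,0],[0,0,0,0,0,0]])

```text
clock: 4.87
position: [0.552, 0.1873, 0.1452]
ee_rot: [[1.0, 0.025, -0.0], [0.025, -1.0, 0.0], [-0.0, -0.0, -1.0]]
force: [0.6, -0.1, 0.3]
finger_gap: 0.998
```

Emit:
servo_tool(moves=[[0,0,0,0,0,0],[0,0,0,0,0,0],[0,0,0,0,0,0],[0,0,0,0,0,0],[0,0,0,0,0,0],[0,0,0,0,0,0],[0,0,0,0,0,0],[0,0,0,0,0,0]], gripper=1, newtons=25)

```text
clock: 5.53
position: [0.552, 0.1871, 0.1452]
ee_rot: [[1.0, 0.025, -0.0], [0.025, -1.0, -0.0], [-0.0, 0.0, -1.0]]
force: [-0.5, -0.4, 0.5]
finger_gap: 0.417
```

Emit:
servo_tool(moves=[[0,0,0,0,0,0],[0,0,0,0,0,0],[0,0,0,0,0,0],[0,0,0,0,0,0],[0,0,0,0,0,0],[0,0,0,0,0,0],[0,0,0,0,0,0],[0,0,0,0,0,0]])

```text
clock: 6.2
position: [0.5529, 0.1872, 0.1453]
ee_rot: [[1.0, 0.025, 0.002], [0.025, -1.0, 0.0], [0.002, -0.0, -1.0]]
force: [5.6, 0.2, -4.5]
finger_gap: 0.154
```

Run:
```python
from bench import manip
s=manip.state()
for k in("clock","position","force","torque","finger_gap"): print(k,s[k])
```

```text
clock 6.2
position [0.55287813 0.18715619 0.14527577]
force [ 5.62868513  0.22733585 -4.46852694]
torque [ 0.11551588 -1.10780101  0.13308545]
finger_gap 0.15428956684466397
```

Emit:
servo_tool(moves=[[0.1,0,0,0,0,0],[0,0,0,0,0,0],[0,0,0.03,0,0,0.03],[0,0,0.05,0,0,0.05],[0,0,0.05,0,0,0.05],[0,0,0.05,0,0,0.05],[0,0,0.05,0,0,0.05],[0,0,0.05,0,0,0.05]])

```text
clock: 6.87
position: [0.5527, 0.1872, 0.1424]
ee_rot: [[0.967, -0.254, -0.001], [-0.254, -0.967, -0.0], [-0.001, 0.0, -1.0]]
force: [1.9, -0.9, -0.2]
finger_gap: 0.156
```

```bash
cat > st.py <<'E'
from bench import manip
import numpy as np
s=manip.state()
for k in("clock","position","force","torque","finger_gap"): print(k,np.round(s[k],4))
R=s["ee_rot"];print("jaw deg",np.degrees(np.arctan2(R[1,0],R[0,0])),"F tool",np.round(R.T@s["force"],2),s["joint_pos"].round(1))
E
python3 st.py
```

```text
clock 6.8667
position [0.5527 0.1872 0.1424]
force [ 1.8558 -0.8614 -0.1711]
torque [-0.0147 -0.3499  0.1467]
finger_gap 0.1559
jaw deg -14.737239746268965 F tool [2.01 0.36 0.17] [ -3.1  34.  -27.2 101.5  19.7  49.3 -54. ]
```

Turning well, with small forces. Continuing.

Emit:
servo_tool(moves=[[0,0,0.05,0,0,0.05],[0,0,0.05,0,0,0.05],[0,0,0.05,0,0,0.05],[0,0,0.05,0,0,0.05],[0,0,0.05,0,0,0.05],[0,0,0.05,0,0,0.05],[0,0,0.05,0,0,0.05],[0,0,0.05,0,0,0.05]])

```text
clock: 7.53
position: [0.5523, 0.1874, 0.1384]
ee_rot: [[0.792, -0.611, -0.001], [-0.611, -0.792, -0.0], [-0.001, 0.001, -1.0]]
force: [0.8, 0.7, -0.1]
finger_gap: 0.158
```

```bash
python3 st.py
```

```text
clock 7.5333
position [0.5523 0.1874 0.1384]
force [ 0.8461  0.7223 -0.137 ]
torque [ 0.1148 -0.1313  0.0973]
finger_gap 0.1575
jaw deg -37.64572543693253 F tool [ 0.23 -1.09  0.14] [ -7.1  33.3 -21.6 101.9  15.8  47.8 -73.9]
```

Emit:
servo_tool(moves=[[0,0,0.05,0,0,0.05],[0,0,0.05,0,0,0.05],[0,0,0.05,0,0,0.05],[0,0,0.05,0,0,0.05],[0,0,0.05,0,0,0.05],[0,0,0.05,0,0,0.05],[0,0,0.05,0,0,0.05],[0,0,0.05,0,0,0.05]])

```text
clock: 8.2
position: [0.5521, 0.1876, 0.1345]
ee_rot: [[0.492, -0.871, -0.001], [-0.871, -0.492, 0.0], [-0.001, 0.001, -1.0]]
force: [-1.6, -0.4, 1.5]
finger_gap: 0.157
```

```bash
python3 st.py
```

```text
clock 8.2
position [0.5521 0.1876 0.1345]
force [-1.5982 -0.3841  1.5124]
torque [0.2222 0.0827 0.1942]
finger_gap 0.1566
jaw deg -60.54280827755648 F tool [-0.45  1.58 -1.51] [-11.3  32.8 -16.  102.3  11.8  46.6 -93.5]
```

Emit:
servo_tool(moves=[[0,0,0.03,0,0,0.03],[0,0,0.03,0,0,0.03],[0,0,0.02,0,0,0.02],[0,0,0.0,0,0,0.02],[0,0,0.0,0,0,0.02],[0,0,0,0,0,0],[0,0,0,0,0,0],[0,0,0,0,0,0]])

```text
clock: 8.87
position: [0.5522, 0.1877, 0.1335]
ee_rot: [[0.387, -0.922, -0.001], [-0.922, -0.387, 0.0], [-0.001, 0.001, -1.0]]
force: [-3.9, 2.3, 2.7]
finger_gap: 0.16
```

```bash
python3 st.py
```

```text
clock 8.8667
position [0.5522 0.1877 0.1335]
force [-3.9286  2.2564  2.7307]
torque [0.544  0.8432 0.4692]
finger_gap 0.1597
jaw deg -67.2505731383842 F tool [-3.6   2.75 -2.72] [-12.5  32.7 -14.3 102.4  10.6  46.3 -99.3]
```

Emit:
servo_tool(moves=[[0,0,0,0,0,0],[0,0,0,0,0,0],[0,0,0,0,0,0],[0,0,0,0,0,0],[0,0,0,0,0,0],[0,0,0,0,0,0],[0,0,0,0,0,0],[0,0,0,0,0,0]], gripper=-1)

```text
clock: 9.53
position: [0.553, 0.1871, 0.1336]
ee_rot: [[0.386, -0.923, 0.0], [-0.923, -0.386, -0.0], [0.0, -0.0, -1.0]]
force: [0.1, 0.5, -0.4]
finger_gap: 0.739
```

Emit:
servo_tool(moves=[[0,0,-0.5,0,0,0],[0,0,-1,0,0,0],[0,0,-1.5,0,0,0],[0,0,-2,0,0,0],[0,0,-2,0,0,0],[0,0,-2,0,0,0],[0,0,-1,0,0,0],[0,0,0,0,0,0]])

```text
clock: 10.2
position: [0.5545, 0.1878, 0.2367]
ee_rot: [[0.385, -0.923, 0.005], [-0.923, -0.385, 0.002], [0.0, -0.005, -1.0]]
force: [-0.4, 0.6, 0.2]
finger_gap: 1.004
```

Emit:
servo_tool(moves=[[2,2,0,0,0,0],[2.4,2.4,0,0,0,0],[2.4,2.4,0,0,0,0],[2.4,2.4,0,0,0,0],[2.4,2.4,0,0,0,0],[2.4,2.4,0,0,0,0],[2,2,0,0,0,0],[0,0,0,0,0,0]])

```text
clock: 10.87
position: [0.464, -0.0281, 0.2325]
ee_rot: [[0.378, -0.926, -0.004], [-0.926, -0.378, -0.003], [0.001, 0.004, -1.0]]
force: [-0.0, -0.6, -0.0]
finger_gap: 0.999
```

```bash
python3 st.py
python3 - <<'E'
from bench import manip
import cv2,numpy as np
T=manip.camera("top")["color"];S=manip.camera("side")["color"]
cv2.imwrite("pics/full2.png",T[...,::-1])
t=T[150:265,135:265,::-1];s=S[270:420,165:295,::-1]
cv2.imwrite("pics/a2.png",np.hstack([cv2.resize(i,None,fx=f,fy=f,interpolation=cv2.INTER_CUBIC) for i,f in((t[:],3),)]+[cv2.resize(s,(390,345))]))
cv2.imwrite("pics/a3.png",cv2.resize(t,None,fx=5,fy=5,interpolation=cv2.INTER_CUBIC))
E
```

```text
clock 10.8667
position [ 0.464  -0.0281  0.2325]
force [-0.0235 -0.5906 -0.0367]
torque [ 0.0191  0.0538 -0.0456]
finger_gap 0.9991
jaw deg -67.7609689525572 F tool [0.54 0.25 0.04] [  8.5  13.8 -12.3 114.8   3.9  51.9 -73.7]
```

View pics/a2.png

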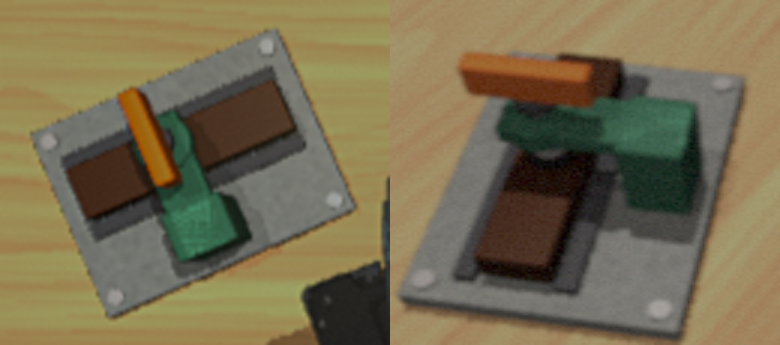

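View pics/full2.png

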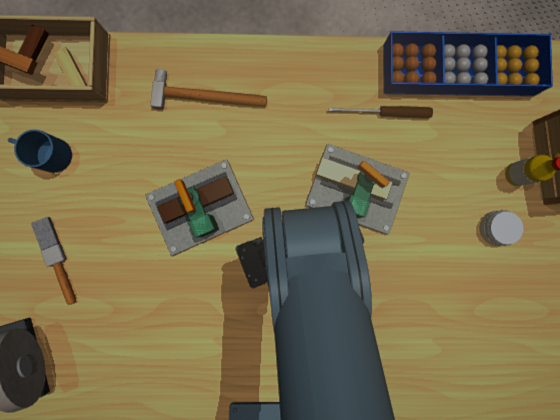

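View pics/a3.png

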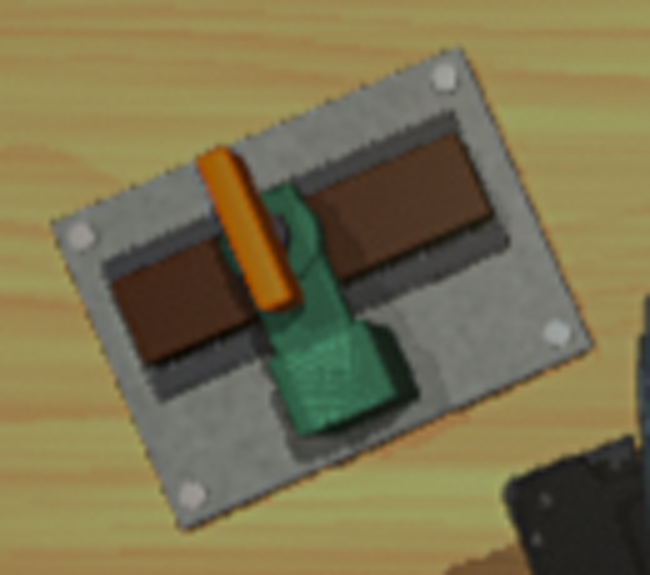

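```bash
python3 -c "
from bench import manip
print(manip.sign_off())"
```

```text
the job is handed in; nothing more can be done
None
```

I gripped the walnut clamp's T-handle, turned it about 1.2 rad clockwise to its stop while following it about 12 mm down, then let go and moved clear. I handed the job in at about 11 s; sign-off gives no verdict.

What the last checks showed:
- **At the stop:** the turning moment rose to about 0.47 N m, above the 0.15–0.25 N m the handle needs, so I took this as the hard stop. The gripper had turned to −67° against about −65.5° predicted.
- **Handle angle:** in the final top picture the bar lies about 23°, in line with the green arm and base (23–24.5°), well within the 10° allowed. I did not measure the handle's final height from the pictures. The 12 mm it sank under the gripper suggests about 143 mm.
- **Walnut blank:** its corners sit at the same pixels as before.
- **Maple clamp:** it looks unchanged in the top picture, judged by eye only.
- **Robot:** it is clear of everything. Forces stayed below about 8 N at every reading.

The one disagreement was in locating the handle: the two cameras differed by about 5 mm in y. The forces stayed small through the turn, so it made no difference.

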